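Find the reamed coupler on the lathe mandrel

ROBOT

A 7-joint arm with a two-finger parallel gripper is mounted at the origin on the work surface. World frame = base frame: x ahead of the robot, y to its left, z up, the work surface at z = 0. Lengths are in m, angles in rad, forces in N, time in s.
With the tool pointing down it reaches from about 0.425 to 1.025 m from the base axis. Payload 3.6 kg.
Tool frame: the origin (TCP) lies between the finger pads; the fingertips stand 22 mm ahead of it and the grasp point (between the pads) lies 3 mm ahead of it; z points along the fingers, y is the line along which they close (so a half turn about z gives the same grasp; the last joint's range is limited). The gripper opens to 85 mm and grips with 20 to 120 N. Pads are 22 mm wide; open, the fingers measure 114 mm over their backs; the gripper's body (76 mm by 85 mm) begins 54 mm behind the grasp point. The pads swing forward as they close: fully open they stand 13 mm farther back than shut.
Start: joints at [-1.282, 0.591, 0.048, 1.609, -0.033, 0.943, -0.034], TCP at [0.271, 0.673, 0.253] pointing down, gripper open.
Joint ranges: [-2.69, 2.69], [-0.47, 2.24], [-1.27, 1.36], [0.19, 2.51], [-1.53, 4.68], [0.08, 2.07], [-3.09, 3.09]. Speed limits (rad/s): [2.57, 2.57, 3.14, 3.14, 3.14, 3.14, 3.14].

INTERFACE

Orientations are given as a unit quaternion [w, x, y, z].
In Python, from rig import readout, read_camera, hand_in gives the robot as it stands.
- The arm moves only by the shell command python3 -m creep 'ROWS' [OPENING]. ROWS is JSON, one flat list of numbers, 6 for each row, row after row: the shift along the tool's x, y, z scaled (see below), then the turn, a rotation vector about the tool's x, y, z scaled (see below). A call has 1 to 8 rows; each row is the pose to reach, as a shift and turn from the pose commanded when the call began, along the tool's axes at that moment; what a row does not reach only later rows make up. The controller multiplies each number of a shift by 1 m and each number of a turn by 30 degrees. A row lasts 1/8 s, in which the tool goes at most 62.5 mm and 10.7 degrees, less where a joint would pass 70% of its speed; a pose out of reach is approached as far as the arm can. A call with a number of a shift or a turn outside -1 to 1 is refused whole. A call with a gripper value outside its range is refused whole. OPENING is the finger opening in mm, from 0 to 85.4, set as the call begins (- or left out, the last holds). The fingers move at their own pace and stop on an object; the grip force is fixed at half the most. Time passes only in rows, so rows that repeat a pose let the fingers close. It gives the time, the measured TCP pose, the force, the opening and the grip force at its end, in the units of the state.
- readout.sense(): the state, without advancing time (a new reading comes with each control period).
- read_camera(name): name is "scene" or "top"; returns a dict with "pixels" (480x640x3 uint8, red, green, blue), "camera_matrix" (3x3 intrinsics, pixels), "rvec" (rotation vector, rad) and "tvec" (3), from world to camera coordinates, as OpenCV has them. Camera axes: x right, y down, z forward; pixel columns grow to the right and rows downward; lengths in m; the calibration is good to about 2 mm. A picture is of the moment at which its call begins. There is no depth.
- hand_in(): hands the job in; it is judged then, once.
The state is a dict: "time_s": time; "joint_pos": joint angles; "dq": joint speeds; "joint_efforts": joint torques, N m; "ee_pos": TCP position; "tcp_rot": TCP orientation; "contact_force": force on the tool from outside, world axes, zero at the start; "wrist_torque": the same for the moment, N m; "finger_gap": opening from 0.0 (shut) to 1.0 (fully open); "finger_force": force on a finger pad.
Only numpy, scipy, OpenCV 4.12 (cv2) and the standard library are available. Lean on these libraries where they do the work, as an engineer would, in place of code of your own. Each camera call takes 0.05 s, during which the arm holds its last target. There are 200 camera calls.

TASK

Only one of the three pipe couplers in the wooden rack has been reamed wide enough to slide all the way onto the lathe's steel mandrel, and you can find it only by trying: a tight one stops after about 20 mm, and must not be forced. Leave the one that fits on the mandrel, right up to the shoulder, put the other two in the red tray, and slide the tailstock all the way in until it closes against the coupler. Do not knock over or push about the wax tin or the oil bottle.

Things in the scene. Friction and masses are not known exactly. Their poses are not given: they have to be found in the camera images.
- coupler_a: Octagonal dark-wood coupler with brass end bands, 80 mm long, 40 mm across flats, about 190 g. Origin at its centre, x along its bore. Starts lying on the rack, a flat down, two flats upright. Mouths 22 mm wide, 20 mm deep; beyond, out of sight, a brass bush, reamed (19 mm bore) or tight (13 mm). All three look alike; which one is reamed changes every time.
- coupler_b: Octagonal dark-wood coupler with brass end bands, 80 mm long, 40 mm across flats, about 190 g. Origin at its centre, x along its bore. Starts lying on the rack, a flat down, two flats upright. Mouths 22 mm wide, 20 mm deep; beyond, out of sight, a brass bush, reamed (19 mm bore) or tight (13 mm). All three look alike; which one is reamed changes every time.
- coupler_c: Octagonal dark-wood coupler with brass end bands, 80 mm long, 40 mm across flats, about 190 g. Origin at its centre, x along its bore. Starts lying on the rack, a flat down, two flats upright. Mouths 22 mm wide, 20 mm deep; beyond, out of sight, a brass bush, reamed (19 mm bore) or tight (13 mm). All three look alike; which one is reamed changes every time.
- mandrel_home (a point): On the small green lathe's axis, 100 mm up: where a coupler's centre lies when fully home, its end against the steel shoulder. Lathe axes: y runs level along the mandrel from its free tip to the shoulder, z up. Shoulder face (32 mm wide) 40 mm from here along +y; headstock behind it 135 mm high, bed top 53 mm high.
- mandrel_tip (a point): Free tip of the 16 mm thick, 78 mm long steel mandrel, on its axis; 38 mm along the lathe's -y from mandrel_home. A coupler is slid on over it in the lathe's +y direction.
- tailstock_grip (a point): Point on the upright black and red grip of the tailstock (20 mm thick, 37 mm tall, from 125 to 162 mm above the table; this point is at 145 mm on the grip's axis). The tailstock carries a brass pad at mandrel height, 32 mm across, whose face is 49 mm from the grip's axis along the lathe's +y.
- tailstock (a joint): Travel of the tailstock along the lathe's +y towards the headstock, in m: 0 is fully back, 0.130 fully in, where its pad is 1 mm from the end of a coupler that is fully home. It drags with a few newtons and stays where it is left.
- tray_in (a point): Centre of the inner floor of the fixed red open tray, 5 mm above the table; the inside is 120 mm along its x and 190 mm along its y, the rim 35 mm above the table.
- rack: Fixed wooden rack, 70 mm (its x) by 280 mm (its y), 10 mm base board, origin at the centre of its underside. The couplers lie end to end along its y, centred at y = -92, 0, +92 mm, each on two 10 mm wide cross blocks 29 mm either side of its centre (tops 30 mm above the table, 7 mm nubs at x = -25 and +25 mm).
- wax_tin: Small aluminium tin, 44 mm wide, 30 mm tall, between rack and tray; origin at the centre of its underside. Leave it alone.
- oil_bottle: Amber glass bottle, 48 mm wide, 120 mm tall, behind the lathe; origin at the centre of its underside. Leave it alone.
Mind the look-alikes: they are no part of the job. What is shaped like the coupler_a but blue or pink is not meant.

How it is judged:
At the end, for the whole second after the job is handed in: One coupler is on the mandrel, centre within 6 mm of mandrel_home, axis within 0.12 rad of the mandrel's; the other two lie inside the red tray, centres under 50 mm above its floor; the tailstock is within 4 mm of fully in; all couplers at rest (((distance between coupler_a and mandrel_home below 0.006 m and angle between the x axis of coupler_a and the y axis of mandrel_home, either way round below 0.12 rad and x of coupler_b in the frame of tray_in between -0.06 and 0.06 m and y of coupler_b in the frame of tray_in between -0.095 and 0.095 m and z of coupler_b in the frame of tray_in between 0 and 0.05 m and x of coupler_c in the frame of tray_in between -0.06 and 0.06 m and y of coupler_c in the frame of tray_in between -0.095 and 0.095 m and z of coupler_c in the frame of tray_in between 0 and 0.05 m) or (distance between coupler_b and mandrel_home below 0.006 m and angle between the x axis of coupler_b and the y axis of mandrel_home, either way round below 0.12 rad and x of coupler_a in the frame of tray_in between -0.06 and 0.06 m and y of coupler_a in the frame of tray_in between -0.095 and 0.095 m and z of coupler_a in the frame of tray_in between 0 and 0.05 m and x of coupler_c in the frame of tray_in between -0.06 and 0.06 m and y of coupler_c in the frame of tray_in between -0.095 and 0.095 m and z of coupler_c in the frame of tray_in between 0 and 0.05 m) or (distance between coupler_c and mandrel_home below 0.006 m and angle between the x axis of coupler_c and the y axis of mandrel_home, either way round below 0.12 rad and x of coupler_a in the frame of tray_in between -0.06 and 0.06 m and y of coupler_a in the frame of tray_in between -0.095 and 0.095 m and z of coupler_a in the frame of tray_in between 0 and 0.05 m and x of coupler_b in the frame of tray_in between -0.06 and 0.06 m and y of coupler_b in the frame of tray_in between -0.095 and 0.095 m and z of coupler_b in the frame of tray_in between 0 and 0.05 m)) and value of joint tailstock above 0.126 m and linear speed of each of coupler_a, coupler_b, coupler_c below 0.02 m/s); the robot touches nothing.
It fails at once if a coupler was forced against the lathe with more than 60 N (contact force between any of coupler_a, coupler_b, coupler_c and lathe above 60 N).
It fails at once if the wax tin or the oil bottle was pushed more than 40 mm (distance of any of wax_tin, oil_bottle from where it was at the start of the episode above 0.04 m).
It also fails if it takes over 72 s, if anything falls off the work surface, if the arm or the gripper's body presses on something with over 40 N, if the wrist force passes 120 N, or if a joint passes its speed limit or range.

## Working session

There is one attempt and no reset: what is moved stays moved. The work goes in short steps, Python scripts to look and compute and a shell command to move; the robot and the scene stay as the last step left them, time stands still between calls to the robot, and variables do not carry over. Pictures are saved under pics/ and viewed, at most 10 in all, crops included, and the job is handed in when it is done.

```bash
ls; mkdir -p pics
python3 - <<'E'
from rig import readout, read_camera
import cv2,pickle
print(readout.sense())
d={}
for n in("scene","top"):
    c=read_camera(n); d[n]=c; cv2.imwrite(f"pics/{n}0.png",c["pixels"][...,::-1]); print(n,c["camera_matrix"],c["rvec"],c["tvec"])
pickle.dump(d,open("c0.pkl","wb"))
E
```

```text
pics
{'time_s': 0.0, 'joint_pos': array([-1.28150042,  0.59211263,  0.04831874,  1.60986357, -0.03330198,
        0.94269749, -0.03369974]), 'dq': array([-8.51624744e-04,  9.80028678e-04,  1.63242111e-03,  3.57808338e-04,
       -6.99433474e-05,  1.78700799e-03,  6.19335237e-04]), 'joint_efforts': array([ 4.37544998e-05, -5.48683298e+01,  1.54706709e+00, -1.98125696e+01,
        9.50093527e-03,  8.73128796e-03,  2.73867180e-06]), 'ee_pos': array([0.27050364, 0.67178606, 0.25213062]), 'tcp_rot': array([-1.48803451e-04,  1.90200538e-01,  9.81744600e-01, -1.12815626e-03]), 'contact_force': array([-1.34316146,  0.38777458,  0.756994  ]), 'wrist_torque': array([-0.02392534,  0.0353946 ,  0.02411593]), 'finger_force': 0.0, 'finger_gap': 0.9957586416302102}
scene [[615.43697722   0.         320.96681078]
 [  0.         615.43697722 247.74932871]
 [  0.           0.           1.        ]] [ 2.14110548  1.12719035 -0.45822454] [-0.36329602 -0.20257012  1.58014823]
top [[607.02523093   0.         312.2626838 ]
 [  0.         607.02523093 252.35287421]
 [  0.           0.           1.        ]] [ 2.19752872 -2.14343009  0.12180387] [0.03849858 0.58359947 1.31331683]
```

View pics/scene0.png

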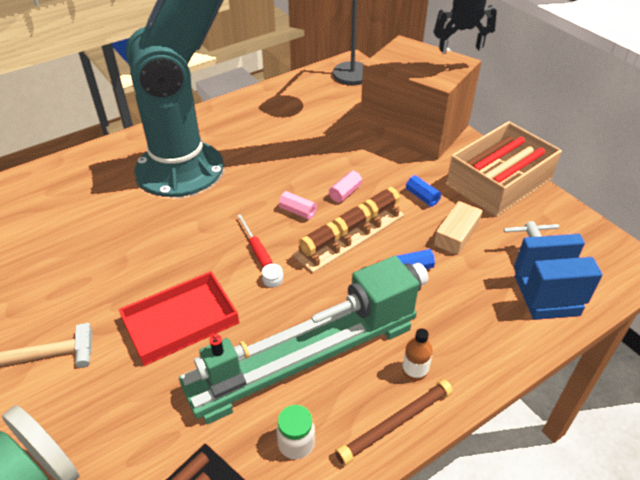

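View pics/top0.png

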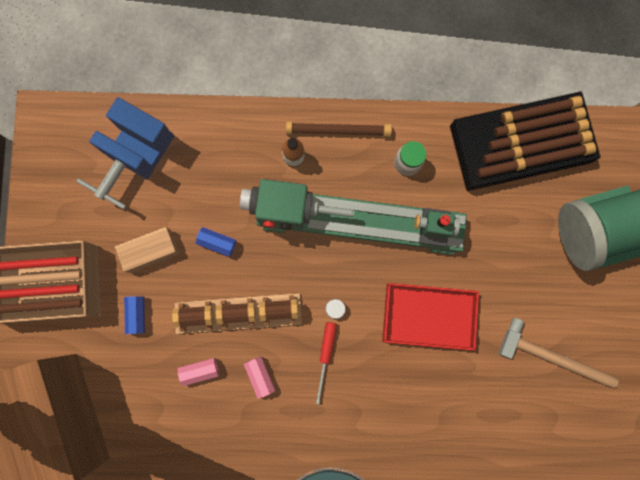

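The top view shows the rack with three dark-wood couplers end to end at about (195,315), (238,313) and (281,309). The lathe's headstock is at (280,203), the mandrel at (335,211), the tailstock grip at (445,221) and the tray at (431,317). The wax tin is at (336,309) and the oil bottle at (292,152).

Candidates: the three rack pieces; blue at (216,242) and (134,315); pink at (198,372) and (259,377); and the long brown bars at (340,130) and in the black box. Only the three on the rack are dark wood with brass bands and the right length. I'll confirm in an enlarged crop.

Run:
```python
import cv2,pickle
d=pickle.load(open("c0.pkl","rb"))
t=d["top"]["pixels"][...,::-1]
cv2.imwrite("pics/cropT1.png",cv2.resize(t[280:350,160:310],None,fx=5.333,fy=5.333,interpolation=cv2.INTER_CUBIC))
cv2.imwrite("pics/cropT2.png",cv2.resize(t[170:260,240:480],None,fx=3.333,fy=3.333,interpolation=cv2.INTER_CUBIC))
```

```text
(no output)
```

View pics/cropT1.png

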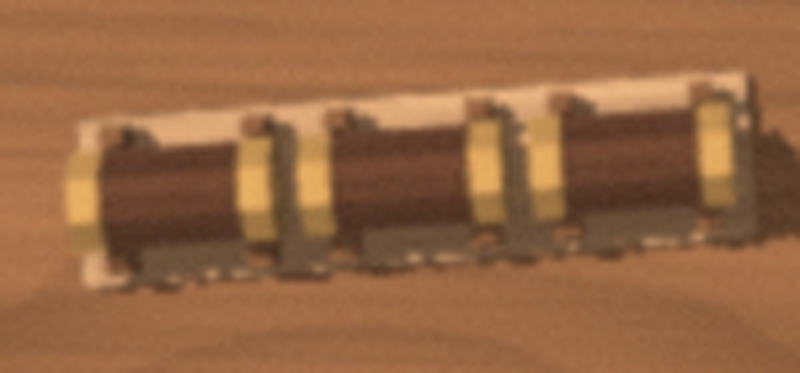

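View pics/cropT2.png

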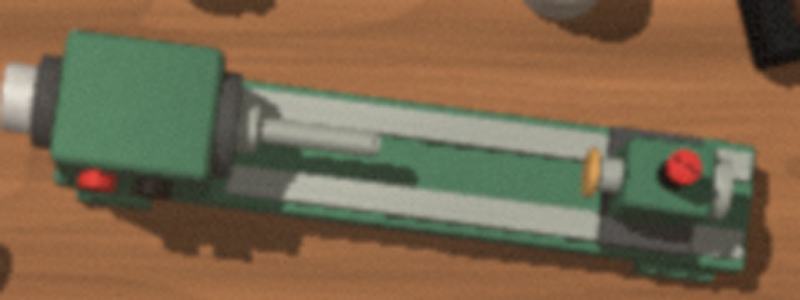

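The first crop confirms three identical dark octagonal couplers with brass bands, centred at about crop (170,197), (402,181) and (632,158). The rack board corners are at (82,122), (745,72), (752,240) and (88,290). In the second crop the mandrel tip is at (379,140), the shoulder at (250,127), the brass pad at (592,172) and the red grip top at (684,168).

```bash
cat > h.py <<'E'
import numpy as np,cv2,pickle
from scipy.spatial.transform import Rotation as R
from scipy.optimize import least_squares
d=pickle.load(open("c0.pkl","rb"))
def proj(n,p): c=d[n]; return cv2.projectPoints(np.float64(p).reshape(-1,3),c["rvec"],c["tvec"],c["camera_matrix"],None)[0][:,0]
def back(n,uv,z):
    c=d[n]; M=cv2.Rodrigues(c["rvec"])[0]; C=-M.T@c["tvec"]
    r=M.T@np.linalg.inv(c["camera_matrix"])@np.array([*uv,1.]); return C+r*(z-C[2])/r[2]
def tri(uvs): # {cam:uv}
    f=lambda p:np.concatenate([(proj(n,p)[0]-uv) for n,uv in uvs.items()])
    s=least_squares(f,[.6,0,.1]); return s.x,s.fun
def c1(x,y): return ((x+.5)/5.333+160-.5,(y+.5)/5.333+280-.5)
def c2(x,y): return ((x+.5)/3.333+240-.5,(y+.5)/3.333+170-.5)
E
python3 - <<'E'
from h import *
np.set_printoptions(precision=4,suppress=True)
for n in d: M=cv2.Rodrigues(d[n]["rvec"])[0]; print(n,-M.T@d[n]["tvec"])
print("rack",[back("top",c1(*q),.01) for q in((82,122),(745,72),(752,240),(88,290))])
print("coup z.07",[back("top",c1(*q),.06) for q in((170,197),(402,181),(632,158))])
print("tip",back("top",c2(379,140),.1),"sh",back("top",c2(250,127),.1),"grip",back("top",c2(684,168),.162),"pad",back("top",c2(592,172),.1))
t=back("top",(431,317),.02);print("tray",t,[back("top",q,.035) for q in((386,285),(479,290),(476,350),(383,345))])
print("tin",back("top",(336,309),.03),"bottle",back("top",(291,145),.12))
s=d["scene"]["pixels"][...,::-1]
cv2.imwrite("pics/cropS1.png",cv2.resize(s[260:420,180:420],None,fx=3.3333,fy=3.3333,interpolation=cv2.INTER_CUBIC))
E
```

```text
scene [ 1.234  -0.406   0.9911]
top [0.4413 0.0606 1.3669]
rack [array([0.4648, 0.3555, 0.01  ]), array([0.4925, 0.0796, 0.01  ]), array([0.4228, 0.0748, 0.01  ]), array([0.3955, 0.3496, 0.01  ])]
coup z.07 [array([0.4349, 0.308 , 0.06  ]), array([0.4435, 0.2153, 0.06  ]), array([0.455 , 0.1234, 0.06  ])]
tip [ 0.6638 -0.0313  0.1   ] sh [0.6701 0.0507 0.1   ] grip [ 0.6406 -0.2112  0.162 ] pad [ 0.6468 -0.1668  0.1   ]
tray [ 0.4466 -0.2129  0.02  ] [array([ 0.514 , -0.1106,  0.035 ]), array([ 0.5081, -0.3152,  0.035 ]), array([ 0.3776, -0.3081,  0.035 ]), array([ 0.3835, -0.1056,  0.035 ])]
tin [ 0.4589 -0.0021  0.03  ] bottle [0.799  0.1038 0.12  ]
```

View pics/cropS1.png

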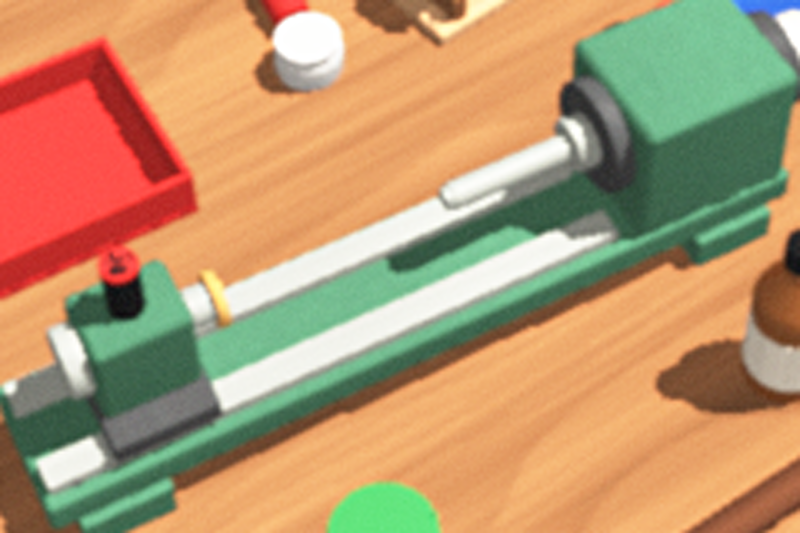

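The scene crop shows the mandrel tip at (448,195), the shoulder face centre near (574,141), the red grip top at (118,260) and the brass pad at (218,297). The lathe bed's lower outer edge runs from (60,500) to (785,178).

Run:
```python
from h import *
np.set_printoptions(precision=4,suppress=True)
s1=lambda x,y:((x+.5)/3.3333+179.5,(y+.5)/3.3333+259.5)
for nm,a,b in(("tip",(379,140),(448,195)),("grip",(684,168),(118,260)),("sh",(250,127),(574,141)),("pad",(592,172),(218,297))):
    p,f=tri({"top":c2(*a),"scene":s1(*b)}); print(nm,p,f)
def ang(n,f,a,b,z):
    p=back(n,f(*a),z);q=back(n,f(*b),z);v=q-p;v=v if v[1]>0 else -v;print(n,p,q,"yaw",np.arctan2(-v[0],v[1]))
ang("top",c2,(75,32),(222,50),.135);ang("top",c2,(55,160),(208,178),.135)
ang("top",c2,(250,85),(610,130),.053);ang("top",c2,(285,199),(600,238),.053)
ang("scene",s1,(230,288),(560,168),.053) 
ang("scene",s1,(225,408),(610,238),.053)
ang("scene",s1,(580,48),(700,0),.135)
```

```text
tip [ 0.6631 -0.0302  0.1066] [-0.2969 -0.1901 -0.3018  0.0187]
grip [ 0.6407 -0.2106  0.1629] [-0.1929 -0.1036 -0.179   0.    ]
sh [0.6695 0.0507 0.1031] [ 0.0203  0.0139  0.0216 -0.0019]
pad [ 0.6473 -0.165   0.1021] [-0.6781 -0.384  -0.6416  0.0117]
top [0.7206 0.1608 0.135 ] [0.7116 0.0695 0.135 ] yaw -0.09766960901044411
top [0.6401 0.1705 0.135 ] [0.6313 0.076  0.135 ] yaw -0.09258925832578206
top [0.7066 0.051  0.053 ] [ 0.6827 -0.1869  0.053 ] yaw -0.10014858128779819
top [0.6313 0.0262 0.053 ] [ 0.6108 -0.1807  0.053 ] yaw -0.09869919334361356
scene [ 0.614  -0.1423  0.053 ] [0.6492 0.0577 0.053 ] yaw -0.1742525411628968
scene [ 0.679  -0.1824  0.053 ] [0.7057 0.0513 0.053 ] yaw -0.113716736438272
scene [0.6379 0.0767 0.135 ] [0.6472 0.1552 0.135 ] yaw -0.11793006940361424
```

```bash
cat > plan.py <<'E'
import numpy as np,sys
from scipy.spatial.transform import Rotation as R
from rig import readout
# poses: x y z psi(azimuth of tool y, deg); prints one row per pose. chain=True: each pose is its own call
def T(psi):
    a=np.radians(psi); y=np.array([np.cos(a),np.sin(a),0]); z=np.array([0,0,-1.]); return R.from_matrix(np.c_[np.cross(y,z),y,z])
def cur():
    s=readout.sense(); q=s["tcp_rot"]; return s["ee_pos"],R.from_quat([*q[1:],q[0]]),s
def rows(P,chain=False):
    p,r,s=cur()
    for x,y,z,psi in P:
        t=T(psi); d=r.inv().apply(np.array([x,y,z])-p); w=(r.inv()*t).as_rotvec()/np.radians(30)
        print(np.round(d,4).tolist(),np.round(w,3).tolist())
        if chain: p,r=np.array([x,y,z]),t
def st():
    p,r,s=cur(); yy=r.as_matrix()[:,1]; print("t",round(s["time_s"],2),"p",np.round(p,4),"psi",round(np.degrees(np.arctan2(yy[1],yy[0])),2),"F",np.round(s["contact_force"],1),"M",np.round(s["wrist_torque"],2),"gap",round(s["finger_gap"]*85.4,1),"ff",round(s["finger_force"],1))
E
python3 - <<'E'
from plan import *
st()
rows([(.35,.5,.29,40),(.42,.25,.25,15),(.454,.1234,.2,5.8),(.454,.1234,.053,5.8)],True)
E
```

```text
t 0.1 p [0.2705 0.6719 0.2522] psi 68.07 F [0.4 0.7 0.1] M [-0.03 -0.03 -0.02] gap 85.8 ff 0.0
[-0.1379, -0.1298, -0.0375] [-0.004, 0.001, 0.936]
[-0.2365, -0.1071, 0.04] [0.0, 0.0, 0.833]
[-0.1311, 0.0001, 0.05] [0.0, 0.0, 0.307]
[0.0, 0.0, 0.147] [0.0, 0.0, 0.0]
```

```bash
python3 -m creep '[0,0,-0.04,0,0,0, -0.07,-0.065,-0.04,0,0,0.45, -0.138,-0.13,-0.038,0,0,0.936, -0.138,-0.13,-0.038,0,0,0.936, -0.138,-0.13,-0.038,0,0,0.936]' 85 && python3 -m creep '[-0.06,-0.027,0.01,0,0,0.21, -0.118,-0.054,0.02,0,0,0.42, -0.178,-0.08,0.03,0,0,0.63, -0.2365,-0.107,0.04,0,0,0.833, -0.2365,-0.107,0.04,0,0,0.833, -0.2365,-0.107,0.04,0,0,0.833]' && python3 -m creep '[-0.06,0,0.025,0,0,0.15, -0.12,0,0.05,0,0,0.3, -0.131,0,0.05,0,0,0.307, -0.131,0,0.05,0,0,0.307]'; python3 -c "
from plan import *
st();rows([(.454,.1234,.1,5.8),(.454,.1234,.053,5.8)])"
```

```text
time_s: 0.72
ee_pos: [0.3539, 0.4936, 0.291]
tcp_rot: [0.001, 0.427, 0.904, -0.002]
contact_force: [-0.2, -0.1, 0.2]
finger_gap: 0.997
finger_force: 0.0
time_s: 1.48
ee_pos: [0.4204, 0.2508, 0.2512]
tcp_rot: [-0.0, 0.609, 0.793, 0.0]
contact_force: [-0.1, 0.2, 0.5]
finger_gap: 0.996
finger_force: 0.0
time_s: 1.98
ee_pos: [0.4549, 0.1253, 0.2014]
tcp_rot: [-0.0, 0.67, 0.742, 0.0]
contact_force: [-0.5, 0.2, 0.1]
finger_gap: 0.997
finger_force: 0.0
t 1.98 p [0.4549 0.1253 0.2014] psi 5.86 F [-0.5  0.2  0.1] M [-0.01  0.05  0.02] gap 85.2 ff 0.0
[-0.0018, -0.0011, 0.1014] [0.001, -0.001, 0.002]
[-0.0019, -0.0011, 0.1484] [0.001, -0.001, 0.002]
```

```bash
python3 -m creep '[0,0,0.05,0,0,0, 0,0,0.1,0,0,0, 0,0,0.13,0,0,0, 0,0,0.147,0,0,0, 0,0,0.147,0,0,0, 0,0,0.147,0,0,0]'; python3 -m creep '[0,0,0,0,0,0, 0,0,0,0,0,0, 0,0,0,0,0,0, 0,0,0,0,0,0, 0,0,0,0,0,0, 0,0,0,0,0,0]' 30
python3 - <<'E'
from plan import *
from rig import read_camera
import cv2
st()
c=read_camera("top")["pixels"][...,::-1];s=read_camera("scene")["pixels"][...,::-1]
a=cv2.resize(c[260:360,150:350],(800,400));b=cv2.resize(s[150:250,250:450],(400,200))
cv2.imwrite("pics/g1.png",np.vstack([a,np.hstack([b,b*0])]))
E
```

```text
time_s: 2.72
ee_pos: [0.4548, 0.126, 0.055]
tcp_rot: [0.0, 0.669, 0.743, 0.001]
contact_force: [0.2, 0.7, -0.1]
finger_gap: 0.996
finger_force: 0.0
time_s: 3.48
ee_pos: [0.4545, 0.1241, 0.0551]
tcp_rot: [0.0, 0.671, 0.742, 0.001]
contact_force: [-1.3, 0.1, 7.0]
finger_gap: 0.455
finger_force: 59.7
t 3.48 p [0.4545 0.1241 0.0551] psi 5.78 F [-1.3  0.1  7. ] M [ 0.09  0.12 -0.04] gap 38.9 ff 59.7
```

Run:
```python
from plan import *
rows([(.454,.1234,.2,5.8)]);print()
rows([(.454,.1234,.2,5.8),(.6557,-.0902,.18,-6),(.6557,-.0902,.105,-6)],True)
```

```text
[-0.0005, -0.0004, -0.1449] [0.002, -0.001, -0.001]

[-0.0005, -0.0004, -0.1449] [0.002, -0.001, -0.001]
[-0.2329, 0.1791, 0.02] [0.0, 0.0, 0.393]
[0.0, 0.0, 0.075] [0.0, 0.0, 0.0]
```

```bash
python3 -m creep '[0,0,-0.03,0,0,0, 0,0,-0.08,0,0,0, 0,0,-0.13,0,0,0, 0,0,-0.145,0,0,0, 0,0,-0.145,0,0,0]'; python3 -m creep '[-0.05,0.038,0,0,0,0.08, -0.1,0.077,0,0,0,0.16, -0.15,0.115,0.01,0,0,0.25, -0.2,0.154,0.02,0,0,0.34, -0.233,0.179,0.02,0,0,0.393, -0.233,0.179,0.02,0,0,0.393, -0.233,0.179,0.02,0,0,0.393]'; python3 -m creep '[0,0,0.04,0,0,0, 0,0,0.07,0,0,0, 0,0,0.075,0,0,0, 0,0,0.075,0,0,0, 0,0,0.075,0,0,0]'
python3 - <<'E'
from plan import *
from rig import read_camera
import cv2,pickle
st()
d={n:read_camera(n) for n in("top","scene")};pickle.dump(d,open("c1.pkl","wb"))
c=d["top"]["pixels"][...,::-1];s=d["scene"]["pixels"][...,::-1]
a=cv2.resize(c[185:255,290:430],(600,300),interpolation=cv2.INTER_CUBIC);b=cv2.resize(s[280:350,230:370],(600,300),interpolation=cv2.INTER_CUBIC)
cv2.imwrite("pics/g1.png",np.vstack([a,b]))
E
```

```text
time_s: 4.2
ee_pos: [0.454, 0.1241, 0.1996]
tcp_rot: [0.0, 0.67, 0.742, 0.001]
contact_force: [0.3, 0.1, -2.3]
finger_gap: 0.455
finger_force: 61.7
time_s: 5.08
ee_pos: [0.6537, -0.0892, 0.1764]
tcp_rot: [-0.002, 0.743, 0.669, -0.002]
contact_force: [0.5, 0.5, -2.8]
finger_gap: 0.455
finger_force: 61.7
time_s: 5.7
ee_pos: [0.6566, -0.0897, 0.1057]
tcp_rot: [0.001, 0.743, 0.669, 0.001]
contact_force: [-0.3, -0.8, -1.7]
finger_gap: 0.456
finger_force: 61.6
t 5.7 p [ 0.6566 -0.0897  0.1057] psi -5.98 F [-0.3 -0.8 -1.7] M [-0.01  0.01  0.01] gap 39.0 ff 61.6
```

View pics/g1.png

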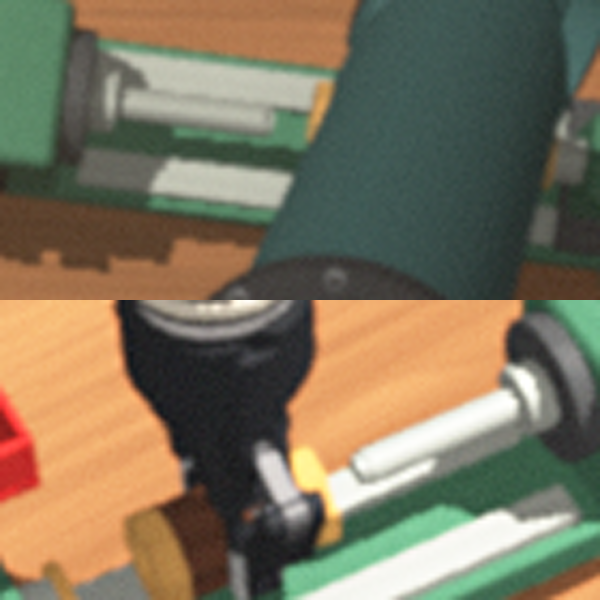

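The pictures show the coupler held in front of the mandrel. In the scene half, its far band runs from (305,450) to (335,545) and the mandrel tip is at (360,463). In the top half, the far band is at x 308–330, y 85–140 and the tip is at (270,122). I'll compare these with the predicted projections to remove camera bias.

Run:
```python
from h import *
np.set_printoptions(precision=1,suppress=True)
u=np.array([np.sin(.1047),np.cos(.1047),0]);v=np.array([u[1],-u[0],0]);z=np.array([0,0,1.])
c=np.array([.6566,-.0897,.1006])
T=lambda p:(proj("top",p)-[289.5,184.5])*600/140-.5
S=lambda p:(proj("scene",p)-[229.5,279.5])*600/140-.5
k=np.array([[8.3,20],[20,8.3],[20,-8.3],[8.3,-20],[-8.3,-20],[-20,-8.3],[-20,8.3],[-8.3,20]])*1e-3
for e in(.04,.027,-.04):
    P=c+e*u+k[:,:1]*v+k[:,1:]*z; print(e,"top\n",T(P).T,"\nscene\n",S(P).T)
tip=np.array([.662,-.0305,.1]);print("tip",T(tip),S(tip),"sh",T(tip+.078*u),S(tip+.078*u))
im=pickle.load(open("c1.pkl","rb"))["top"]["pixels"]
```

```text
0.04 top
 [[316.6 317.2 314.1 309.2 305.2 304.4 307.4 312.5]
 [ 99.1  80.   86.2 113.3 145.8 165.1 159.9 132.6]] 
scene
 [[327.1 340.7 341.2 328.8 310.8 297.7 296.7 308.7]
 [176.4 213.6 237.5 234.2 206.4 170.4 146.3 148.4]]
0.027 top
 [[343.1 343.5 340.1 334.9 331.  330.5 333.8 339. ]
 [102.5  83.4  89.6 116.6 149.1 168.5 163.4 136. ]] 
scene
 [[299.  312.7 313.6 301.4 283.7 270.5 269.1 280.8]
 [188.4 225.8 249.7 246.1 218.1 182.  157.9 160.2]]
-0.04 top
 [[480.  479.  473.8 467.6 463.8 464.7 469.7 476.1]
 [120.3 101.  106.9 133.8 166.3 185.9 181.  153.8]] 
scene
 [[150.9 165.  167.5 157.2 140.4 126.8 123.9 133.7]
 [252.1 290.1 313.8 309.3 280.1 243.4 219.4 222.7]]
tip [[271.4 119.5]] [[358.8 173.5]] sh [[114.6  99.2]] [[517.9 104.9]]
```

Run:
```python
from h import *
u=np.array([np.sin(.1047),np.cos(.1047),0]);v=np.array([u[1],-u[0],0]);z=np.array([0,0,1.])
c=np.array([.6566,-.0897,.1006]);tip=np.array([.662,-.0305,.1])
k=np.array([[8.3,20],[20,8.3],[20,-8.3],[8.3,-20],[-8.3,-20],[-20,-8.3],[-20,8.3],[-8.3,20]])*1e-3
a=np.linspace(0,2*np.pi,40);ci=np.c_[np.cos(a),np.sin(a)]
im=pickle.load(open("c1.pkl","rb"))["scene"]["pixels"][...,::-1][275:375,240:373];f=6
im=cv2.resize(im,None,fx=f,fy=f,interpolation=cv2.INTER_CUBIC)
for o,e,K,col in((c,.04,k,(255,255,0)),(c,-.04,k,(255,255,0)),(tip,0,ci*.008,(0,0,255)),(tip,.078,ci*.008,(0,0,255)),(tip,.078,ci*.016,(255,0,255))):
    P=(proj("scene",o+e*u+K[:,:1]*v+K[:,1:]*z)-[239.5,274.5])*f-.5
    cv2.polylines(im,[np.int32(P)],True,col,1)
cv2.imwrite("pics/ov.png",im)
```

```text
(no output)
```

View pics/ov.png

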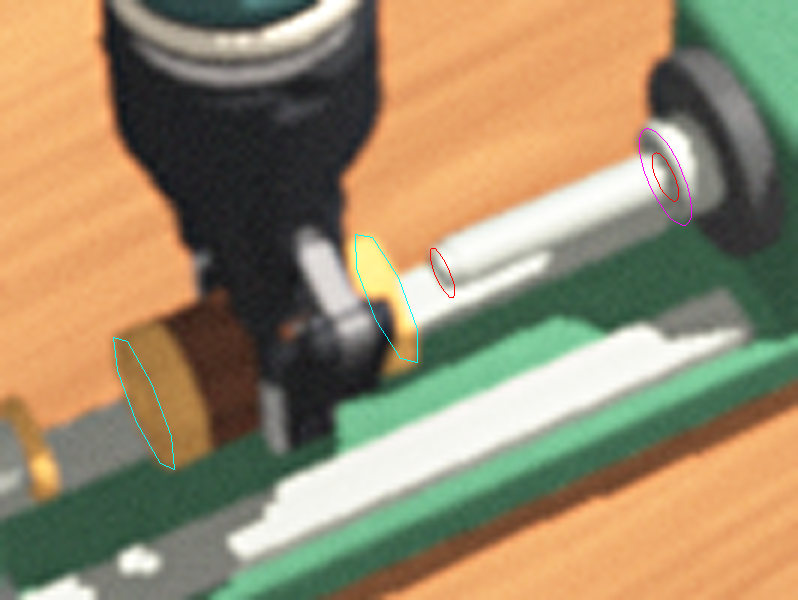

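The overlay shows the coupler matching its predicted outline. The mandrel tip sits at about (448,263), where I predicted (443,273), so it lies 1–2 mm higher and towards −x. I'll correct for that and enter slowly.

```bash
python3 -c "
from plan import *
st()"; python3 -m creep '[0,-0.0008,-0.0007,0,0,0, 0.01,-0.0008,-0.0007,0,0,0, 0.016,-0.0008,-0.0007,0,0,0, 0.016,-0.0008,-0.0007,0,0,0]';python3 -c "
from plan import *
st();rows([(.6574,-.0676,.1064,-6)])"
```

```text
t 5.8 p [ 0.6566 -0.0899  0.1057] psi -5.99 F [ 0.1  0.4 -2.8] M [0.   0.02 0.01] gap 38.9 ff 61.6
time_s: 6.3
ee_pos: [0.6568, -0.0721, 0.1049]
tcp_rot: [-0.0, 0.742, 0.67, 0.0]
contact_force: [-0.2, -0.3, -2.7]
finger_gap: 0.455
finger_force: 61.6
t 6.3 p [ 0.6568 -0.0721  0.1049] psi -5.88 F [-0.2 -0.3 -2.7] M [ 0.04  0.01 -0.01] gap 38.9 ff 61.6
[0.0046, 0.0001, -0.0015] [-0.0, -0.002, 0.004]
```

```bash
python3 -m creep '[0.003,0,-0.0007,0,0,0, 0.005,0,-0.0007,0,0,0, 0.005,0,-0.0007,0,0,0]' && python3 -c "
from plan import *
st()" && python3 -m creep '[0.003,0,0,0,0,0, 0.003,0,0,0,0,0]' && python3 -c "
from plan import *
st()"
```

```text
time_s: 6.68
ee_pos: [0.6572, -0.0687, 0.1057]
tcp_rot: [-0.0, 0.743, 0.669, 0.0]
contact_force: [0.3, 0.7, -2.9]
finger_gap: 0.453
finger_force: 61.6
t 6.67 p [ 0.6572 -0.0687  0.1057] psi -5.99 F [ 0.3  0.7 -2.9] M [-0.07 -0.03 -0.02] gap 38.7 ff 61.6
time_s: 6.92
ee_pos: [0.6575, -0.0655, 0.1057]
tcp_rot: [-0.0, 0.743, 0.669, 0.0]
contact_force: [-0.0, -0.5, -1.7]
finger_gap: 0.456
finger_force: 61.6
t 6.92 p [ 0.6575 -0.0655  0.1057] psi -5.98 F [-0.  -0.5 -1.7] M [-0.01  0.02 -0.03] gap 38.9 ff 61.6
```

```bash
python3 -m creep '[0.003,0,0,0,0,0, 0.006,0,0,0,0,0, 0.006,0,0,0,0,0]' && python3 -c "
from plan import *
st()" && python3 -m creep '[0,0.001,0,0,0,0, 0,0.002,0,0,0,0, 0,0.002,0,0,0,0]'>/dev/null && python3 -c "
from plan import *
st()" && python3 -m creep '[0,-0.002,0,0,0,0, 0,-0.004,0,0,0,0, 0,-0.004,0,0,0,0]' >/dev/null&& python3 -c "
from plan import *
st()" && python3 -m creep '[0,0.002,0.001,0,0,0, 0,0.002,0.002,0,0,0,0,0.002,0.002,0,0,0]' >/dev/null&& python3 -c "
from plan import *
st()"&& python3 -m creep '[0,0,-0.002,0,0,0, 0,0,-0.004,0,0,0,0,0,-0.004,0,0,0]' >/dev/null&& python3 -c "
from plan import *
st()"
```

```text
time_s: 7.3
ee_pos: [0.6582, -0.0592, 0.1056]
tcp_rot: [-0.0, 0.743, 0.669, 0.0]
contact_force: [0.3, -0.5, -2.6]
finger_gap: 0.45
finger_force: 61.6
t 7.3 p [ 0.6582 -0.0592  0.1056] psi -5.95 F [ 0.3 -0.5 -2.6] M [-0.01  0.    0.  ] gap 38.5 ff 61.6
t 7.67 p [ 0.6602 -0.0603  0.1057] psi -6.01 F [-0.  -0.4 -2.7] M [ 0.02  0.04 -0.11] gap 39.0 ff 61.6
t 8.05 p [ 0.6557 -0.0597  0.1057] psi -6.01 F [ 0.1 -0.6 -1.7] M [-0.01  0.01 -0.04] gap 38.8 ff 61.6
t 8.43 p [ 0.6581 -0.0599  0.1036] psi -6.0 F [ 0.2  0.  -2.3] M [ 0.03  0.05 -0.01] gap 38.9 ff 61.6
t 8.8 p [ 0.6583 -0.06    0.1081] psi -6.0 F [-0.1  0.3 -2.1] M [0.01 0.01 0.  ] gap 39.0 ff 61.6
```

```bash
python3 -m creep '[0,0,0.002,0,0,0, 0.003,0,0.002,0,0,0,0.006,0,0.002,0,0,0,0.006,0,0.002,0,0,0]' >/dev/null && python3 -c "
from plan import *
st()" && python3 -m creep '[0.0015,0,0,0,0,0, 0.003,0,0,0,0,0]'>/dev/null && python3 -c "
from plan import *
st()" && python3 -m creep '[0.001,0,0,0,0,0, 0.002,0,0,0,0,0]' >/dev/null&& python3 -c "
from plan import *
st()"
```

```text
t 9.3 p [ 0.6588 -0.0532  0.1056] psi -5.95 F [-0.7  0.2 -2.5] M [ 0.   -0.05  0.02] gap 38.9 ff 61.6
t 9.55 p [ 0.659  -0.051   0.1058] psi -6.01 F [-0.5  0.1 -3.6] M [0.04 0.03 0.01] gap 38.9 ff 61.6
t 9.8 p [ 0.6592 -0.0494  0.1058] psi -6.0 F [ 0.1 -1.1 -1.8] M [-0.31  0.05 -0.01] gap 38.7 ff 61.6
```

```bash
for i in 1 ; do python3 -m creep '[0.001,0,0,0,0,0, 0.001,0,0,0,0,0]' >/dev/null; python3 -c "
from plan import *
st()"; python3 -m creep '[0.001,0,0,0,0,0, 0.001,0,0,0,0,0]' >/dev/null; python3 -c "
from plan import *
st()"; done
```

```text
t 10.05 p [ 0.6591 -0.0488  0.1057] psi -6.03 F [-1.  -1.7 -2.2] M [-0.43  0.13 -0.04] gap 39.1 ff 61.6
t 10.3 p [ 0.6591 -0.0482  0.1057] psi -6.04 F [-1.2 -4.7 -2.5] M [-0.88  0.27 -0.01] gap 38.8 ff 61.6
```

```bash
python3 -m creep '[0.001,0.001,0,0,0,0, 0.001,0.001,0.001,0,0,0, 0.001,-0.001,0.001,0,0,0, 0.001,-0.001,-0.001,0,0,0, 0.001,0.001,-0.001,0,0,0, 0.001,0,0,0,0,0, 0.001,0,0,0,0,0]' >/dev/null; python3 -c "
from plan import *
st()"; python3 -m creep '[0.002,0,0,0,0,0, 0.002,0,0,0,0,0]' >/dev/null; python3 -c "
from plan import *
st()"
```

```text
t 11.18 p [ 0.6592 -0.0472  0.1058] psi -6.04 F [-0.8 -4.3 -2.6] M [-1.07  0.25  0.  ] gap 38.5 ff 63.4
t 11.43 p [ 0.6592 -0.0468  0.1058] psi -6.09 F [-1.4 -6.8 -3.6] M [-1.51  0.27  0.02] gap 38.6 ff 63.4
```

```bash
python3 -m creep '[-0.003,0,0,0,0,0, -0.015,0,0,0,0,0, -0.035,0,0,0,0,0, -0.052,0,0,0,0,0, -0.052,0,0,0,0,0, -0.052,0,-0.04,0,0,0, -0.052,0,-0.09,0,0,0, -0.052,0,-0.09,0,0,0]' | head -3
python3 - <<'E'
from plan import *
st();rows([(.4444,-.257,.17,-1.7),(.4444,-.257,.032,-1.7)],True)
E
```

```text
time_s: 12.42
ee_pos: [0.6575, -0.0963, 0.2002]
tcp_rot: [0.003, 0.743, 0.669, 0.003]
t 12.43 p [ 0.6575 -0.0963  0.2002] psi -6.0 F [ 0.3  0.4 -2. ] M [ 0.02 -0.06 -0.05] gap 39.0 ff 63.4
[-0.1821, -0.1955, 0.0283] [0.018, 0.0, -0.143]
[0.0, 0.0, 0.138] [0.0, 0.0, 0.0]
```

```bash
python3 -m creep '[-0.03,-0.045,0,0,0,-0.03, -0.06,-0.09,0.01,0,0,-0.06, -0.1,-0.13,0.02,0,0,-0.1, -0.145,-0.17,0.025,0,0,-0.143, -0.18,-0.1955,0.028,0,0,-0.143, -0.18,-0.1955,0.028,0,0,-0.143, -0.18,-0.1955,0.028,0,0,-0.143]' | head -2; python3 -m creep '[0,0,0.05,0,0,0, 0,0,0.1,0,0,0, 0,0,0.125,0,0,0, 0,0,0.13,0,0,0, 0,0,0.13,0,0,0]' | head -2;  python3 - <<'E'
from plan import *
st();rows([(.4444,-.257,.032,-1.7)],True)
E
```

```text
time_s: 13.3
ee_pos: [0.4412, -0.2536, 0.1671]
time_s: 13.92
ee_pos: [0.4422, -0.2537, 0.0378]
t 13.93 p [ 0.4422 -0.2537  0.0378] psi -1.62 F [ 0.2 -0.2 -1.7] M [-0.05 -0.02 -0.  ] gap 39.2 ff 63.2
[-0.0032, 0.0023, 0.0058] [0.001, -0.0, 0.003]
```

```bash
python3 -m creep '[-0.002,0.002,0.004,0,0,0, -0.003,0.002,0.006,0,0,0, -0.003,0.002,0.006,0,0,0]' | grep -E "ee_pos|contact"; python3 -m creep '[0,0,0,0,0,0, 0,0,0,0,0,0, 0,0,0,0,0,0]' 58 | grep finger; python3 -m creep '[0,0,-0.03,0,0,0, 0,0,-0.08,0,0,0, 0,0,-0.13,0,0,0, 0,0,-0.15,0,0,0, 0,0,-0.15,0,0,0]' 58
python3 - <<'E'
from plan import *
st();rows([(.475,0,.18,3),(.4437,.2151,.15,5.8),(.4437,.2151,.053,5.8)],True)
E
```

```text
ee_pos: [0.4433, -0.2576, 0.0321]
contact_force: [0.6, -0.6, -2.7]
finger_gap: 0.68
finger_force: 0.0
time_s: 15.3
ee_pos: [0.4439, -0.2577, 0.1832]
tcp_rot: [0.002, 0.717, 0.697, 0.001]
contact_force: [0.2, -0.6, -0.4]
finger_gap: 0.679
finger_force: 0.0
t 15.3 p [ 0.4439 -0.2577  0.1832] psi -1.69 F [ 0.2 -0.6 -0.4] M [ 0.01 -0.01 -0.01] gap 58.0 ff 0.0
[0.2585, 0.0235, 0.0029] [0.007, 0.003, -0.156]
[0.2164, -0.02, 0.03] [0.0, 0.0, -0.093]
[0.0, 0.0, 0.097] [0.0, 0.0, 0.0]
```

```bash
python3 -m creep '[0.05,0.005,0,0,0,-0.03, 0.11,0.01,0,0,0,-0.06, 0.17,0.016,0,0,0,-0.1, 0.23,0.02,0.002,0,0,-0.14, 0.2585,0.0235,0.003,0,0,-0.156]' 80 | head -2; python3 -m creep '[0.04,-0.004,0,0,0,-0.02, 0.1,-0.01,0.01,0,0,-0.05, 0.16,-0.015,0.02,0,0,-0.08, 0.2,-0.019,0.03,0,0,-0.093, 0.2165,-0.02,0.03,0,0,-0.093, 0.2165,-0.02,0.03,0,0,-0.093, 0.2165,-0.02,0.03,0,0,-0.093]' | head -2;  python3 - <<'E'
from plan import *
st();rows([(.4437,.2151,.055,5.8)],True)
E
```

```text
time_s: 15.92
ee_pos: [0.4731, 0.0042, 0.1771]
time_s: 16.8
ee_pos: [0.4433, 0.2133, 0.1487]
t 16.8 p [0.4433 0.2133 0.1487] psi 5.58 F [-0.   0.  -0.3] M [-0.04 -0.02  0.02] gap 80.3 ff 0.0
[0.0019, 0.0005, 0.0937] [-0.0, 0.002, -0.007]
```

Descend, grip and lift.

```bash
python3 -m creep '[0,0,0.04,0,0,0, 0.001,0,0.08,0,0,0, 0.001,0,0.094,0,0,0, 0.001,0,0.094,0,0,0, 0.001,0,0.094,0,0,0]' | head -2; python3 -m creep '[0,0,0,0,0,0, 0,0,0,0,0,0, 0,0,0,0,0,0, 0,0,0,0,0,0]' 30 |tail -3;  python3 - <<'E'
from plan import *
st();rows([(.4437,.2151,.2,5.8),(.6537,-.0915,.18,-6),(.6537,-.0915,.1057,-6)],True)
E
```

```text
time_s: 17.42
ee_pos: [0.4438, 0.2161, 0.0558]
contact_force: [-0.1, -0.2, 6.9]
finger_gap: 0.454
finger_force: 59.6
t 17.93 p [0.4439 0.2169 0.0557] psi 5.77 F [-0.1 -0.2  6.9] M [-0.05  0.05  0.02] gap 38.8 ff 59.6
[-0.0017, -0.0001, -0.1443] [0.005, -0.002, -0.001]
[-0.3263, 0.1779, 0.02] [0.0, 0.0, 0.393]
[0.0, 0.0, 0.0743] [0.0, 0.0, 0.0]
```

```bash
python3 -m creep '[0,0,-0.03,0,0,0, 0,0,-0.08,0,0,0, -0.002,0,-0.13,0,0,0, -0.002,0,-0.144,0,0,0, -0.002,0,-0.144,0,0,0]'|head -2; python3 -m creep '[-0.05,0.025,0,0,0,0.06, -0.1,0.053,0,0,0,0.12, -0.15,0.08,0,0,0,0.18, -0.2,0.11,0.01,0,0,0.25, -0.25,0.14,0.02,0,0,0.3, -0.3,0.165,0.02,0,0,0.36, -0.326,0.178,0.02,0,0,0.393, -0.326,0.178,0.02,0,0,0.393]'|head -2; python3 -m creep '[0,0,0.04,0,0,0, 0,0,0.07,0,0,0, 0,0,0.073,0,0,0, 0,0,0.073,0,0,0, 0,0,0.073,0,0,0]'|head -2
python3 - <<'E'
from plan import *
st();rows([(.6568,-.0705,.1063,-6)],True)
E
```

```text
time_s: 18.55
ee_pos: [0.4428, 0.2149, 0.199]
time_s: 19.55
ee_pos: [0.6523, -0.0955, 0.1758]
time_s: 20.18
ee_pos: [0.6538, -0.0919, 0.1069]
t 20.18 p [ 0.6538 -0.0919  0.1069] psi -6.01 F [ 0.1 -0.1 -1. ] M [-0.03  0.02  0.02] gap 38.9 ff 61.4
[0.0216, 0.0008, 0.0006] [0.004, -0.0, -0.0]
```

```bash
python3 -m creep '[0.008,0.0008,0.0006,0,0,0, 0.016,0.0008,0.0006,0,0,0, 0.02,0.0008,0.0006,0,0,0, 0.02,0.0008,0.0006,0,0,0]' >/dev/null;python3 -c "
from plan import *
st()"; python3 -m creep '[0.003,0,0,0,0,0, 0.006,0,0,0,0,0, 0.006,0,0,0,0,0]'>/dev/null; python3 -c "
from plan import *
st()" ;python3 -m creep '[0.003,0,0,0,0,0, 0.006,0,0,0,0,0, 0.006,0,0,0,0,0]'>/dev/null; python3 -c "
from plan import *
st();rows([(.6585,-.056,.1063,-6)],True)"
```

```text
t 20.68 p [ 0.656  -0.0712  0.1052] psi -5.95 F [-0.2  0.5 -1.4] M [-0.01  0.02 -0.01] gap 38.7 ff 61.4
t 21.05 p [ 0.6565 -0.0658  0.1051] psi -6.01 F [ 0.2 -0.3 -1.8] M [-0.03  0.01  0.01] gap 39.1 ff 61.4
t 21.43 p [ 0.6572 -0.0597  0.1051] psi -5.99 F [ 0.7  0.1 -3.1] M [ 0.01 -0.01 -0.06] gap 38.9 ff 61.4
[0.0038, 0.0009, -0.0012] [-0.0, -0.001, 0.0]
```

```bash
python3 -m creep '[0.003,0.0009,-0.0012,0,0,0, 0.006,0.0009,-0.0012,0,0,0, 0.006,0.0009,-0.0012,0,0,0]' >/dev/null;python3 -c "
from plan import *
st()"; python3 -m creep '[0.002,0,0,0,0,0, 0.004,0,0,0,0,0,0.004,0,0,0,0,0]'>/dev/null; python3 -c "
from plan import *
st()" ;python3 -m creep '[0.001,0,0,0,0,0, 0.002,0,0,0,0,0, 0.002,0,0,0,0,0]'>/dev/null; python3 -c "
from plan import *
st()";python3 -m creep '[0.001,0,0,0,0,0, 0.002,0,0,0,0,0, 0.002,0,0,0,0,0]'>/dev/null; python3 -c "
from plan import *
st()"
```

```text
t 21.8 p [ 0.6587 -0.0538  0.1063] psi -5.99 F [ 0.3 -0.2 -2.9] M [ 0.01 -0.01  0.02] gap 39.1 ff 61.4
t 22.18 p [ 0.659  -0.0501  0.1062] psi -6.01 F [-0.1 -0.2 -1. ] M [0.04 0.04 0.03] gap 39.0 ff 61.4
t 22.55 p [ 0.6593 -0.0483  0.1063] psi -6.02 F [ 0.1  0.2 -2.5] M [-0.05  0.04  0.01] gap 39.0 ff 61.4
t 22.93 p [ 0.6593 -0.0474  0.1064] psi -6.06 F [ 0.3 -2.2 -2.1] M [-0.47  0.03 -0.  ] gap 39.3 ff 61.4
```

```bash
python3 -m creep '[-0.006,0,0,0,0,0, -0.006,0.003,0,0,0,0, -0.006,0.004,0,0,0,0, -0.006,0.004,0,0,0,0]' >/dev/null;python3 -c "
from plan import *
st()"; python3 -m creep '[0,-0.004,0,0,0,0, 0,-0.007,0,0,0,0, 0,-0.008,0,0,0,0, 0,-0.008,0,0,0,0]'>/dev/null; python3 -c "
from plan import *
st()" ;python3 -m creep '[0,0.004,0.001,0,0,0, 0,0.004,0.003,0,0,0, 0,0.004,0.004,0,0,0,0,0.004,0.004,0,0,0]'>/dev/null; python3 -c "
from plan import *
st()";python3 -m creep '[0,0,-0.004,0,0,0, 0,0,-0.007,0,0,0, 0,0,-0.008,0,0,0, 0,0,-0.008,0,0,0]'>/dev/null; python3 -c "
from plan import *
st()"
```

```text
t 23.43 p [ 0.6621 -0.0528  0.1061] psi -6.02 F [-2.9 -0.5 -0.6] M [-0.06  0.48  0.13] gap 39.0 ff 61.7
t 23.93 p [ 0.6559 -0.0516  0.1066] psi -6.02 F [ 2.7  1.1 -2.8] M [ 0.04 -0.51 -0.05] gap 39.0 ff 61.4
t 24.43 p [ 0.6587 -0.0525  0.1027] psi -6.04 F [-1.2  0.7  1.6] M [0.18 0.17 0.01] gap 38.7 ff 62.1
t 24.93 p [ 0.6585 -0.0523  0.1094] psi -6.02 F [ 2.8 -0.6 -9.7] M [-0.32 -0.36 -0.07] gap 39.1 ff 61.5
```

```bash
python3 -m creep '[0,0,0.004,0,0,0, -0.015,0,0.004,0,0,0, -0.035,0,0.004,0,0,0, -0.05,0,0.004,0,0,0, -0.05,0,0.004,0,0,0, -0.05,0,-0.04,0,0,0, -0.05,0,-0.09,0,0,0, -0.05,0,-0.09,0,0,0]' | head -2
python3 - <<'E'
from plan import *
st();rows([(.4472,-.163,.17,-1.7),(.4472,-.163,.032,-1.7)],True)
E
```

```text
time_s: 25.92
ee_pos: [0.6567, -0.1027, 0.2049]
t 25.93 p [ 0.6567 -0.1027  0.2049] psi -6.0 F [-0.2 -0.5 -2.3] M [-0.01 -0.02  0.01] gap 39.0 ff 62.6
[-0.0819, -0.2024, 0.033] [0.018, 0.0, -0.143]
[0.0, 0.0, 0.138] [0.0, 0.0, 0.0]
```

```bash
python3 -m creep '[-0.02,-0.045,0,0,0,-0.03, -0.04,-0.1,0.01,0,0,-0.07, -0.06,-0.15,0.02,0,0,-0.11, -0.08,-0.19,0.03,0,0,-0.143, -0.082,-0.202,0.033,0,0,-0.143, -0.082,-0.202,0.033,0,0,-0.143]' | head -2; python3 -m creep '[0,0,0.05,0,0,0, 0,0,0.1,0,0,0, 0,0,0.122,0,0,0, 0,0,0.128,0,0,0, 0,0,0.128,0,0,0]' | head -2;  python3 - <<'E'
from plan import *
st();rows([(.4472,-.163,.033,-1.7)],True)
E
```

```text
time_s: 26.68
ee_pos: [0.4432, -0.1619, 0.1667]
time_s: 27.3
ee_pos: [0.4456, -0.1623, 0.0393]
t 27.3 p [ 0.4456 -0.1623  0.0393] psi -1.69 F [ 0.1 -0.2 -2.5] M [-0.   -0.05  0.06] gap 38.8 ff 62.4
[-0.0006, 0.0016, 0.0063] [0.003, 0.0, 0.0]
```

```bash
python3 -m creep '[0,0.001,0.004,0,0,0, 0,0.001,0.006,0,0,0, 0,0.001,0.006,0,0,0]' | grep -E "ee_pos|contact"; python3 -m creep '[0,0,0,0,0,0, 0,0,0,0,0,0, 0,0,0,0,0,0]' 58 | grep finger; python3 -m creep '[0,0,-0.03,0,0,0, 0,0,-0.08,0,0,0, 0,0,-0.13,0,0,0, 0,0,-0.15,0,0,0, 0,0,-0.15,0,0,0]' 58 >/dev/null
python3 - <<'E'
from plan import *
st();rows([(.475,.06,.18,3),(.4348,.3072,.15,5.8),(.4348,.3072,.054,5.8)],True)
E
```

```text
ee_pos: [0.4454, -0.1624, 0.0337]
contact_force: [-0.7, -0.5, -3.0]
finger_gap: 0.681
finger_force: 0.0
t 28.68 p [ 0.446  -0.1626  0.1847] psi -1.72 F [ 0.7 -0.7 -0.5] M [ 0.03  0.04 -0.03] gap 58.1 ff 0.0
[0.2234, 0.0223, 0.0047] [0.007, 0.001, -0.157]
[0.249, -0.0272, 0.03] [0.0, 0.0, -0.093]
[0.0, 0.0, 0.096] [0.0, 0.0, 0.0]
```

```bash
python3 -m creep '[0.05,0.005,0,0,0,-0.03, 0.11,0.01,0,0,0,-0.07, 0.17,0.016,0.002,0,0,-0.11, 0.2234,0.022,0.0047,0,0,-0.157, 0.2234,0.022,0.0047,0,0,-0.157]' 80 | head -2; python3 -m creep '[0.05,-0.005,0,0,0,-0.02, 0.11,-0.011,0.01,0,0,-0.04, 0.17,-0.018,0.02,0,0,-0.06, 0.23,-0.025,0.03,0,0,-0.093, 0.249,-0.0272,0.03,0,0,-0.093, 0.249,-0.0272,0.03,0,0,-0.093, 0.249,-0.0272,0.03,0,0,-0.093]' | head -2;  python3 - <<'E'
from plan import *
st();rows([(.4348,.3072,.055,5.8)],True)
E
```

```text
time_s: 29.3
ee_pos: [0.4736, 0.0653, 0.1769]
time_s: 30.18
ee_pos: [0.4344, 0.3043, 0.1485]
t 30.18 p [0.4344 0.3043 0.1485] psi 5.52 F [-0.4 -0.9  0.2] M [-0.07  0.04  0.04] gap 79.7 ff 0.0
[0.0031, 0.0007, 0.0935] [-0.001, 0.003, -0.009]
```

```bash
python3 -m creep '[0,0,0.04,0,0,0, 0.0005,0,0.08,0,0,0, 0.0005,0,0.094,0,0,0, 0.0005,0,0.094,0,0,0, 0.0005,0,0.094,0,0,0]' | head -2; python3 -m creep '[0,0,0,0,0,0, 0,0,0,0,0,0, 0,0,0,0,0,0, 0,0,0,0,0,0]' 30 |tail -3;  python3 - <<'E'
from plan import *
st();rows([(.4348,.3072,.2,5.8),(.57,.1,.2,-3),(.6537,-.0925,.19,-6),(.6537,-.0925,.106,-6)],True)
E
```

```text
time_s: 30.8
ee_pos: [0.4348, 0.3076, 0.0558]
contact_force: [0.5, -0.5, 6.4]
finger_gap: 0.454
finger_force: 59.8
t 31.3 p [0.4347 0.3085 0.0557] psi 5.77 F [ 0.5 -0.5  6.4] M [-0.02 -0.04  0.02] gap 38.8 ff 59.8
[-0.0011, 0.0003, -0.1443] [0.004, -0.002, -0.001]
[-0.2198, 0.1136, 0.0] [0.0, 0.0, 0.293]
[-0.1879, 0.0937, 0.01] [0.0, 0.0, 0.1]
[0.0, 0.0, 0.084] [0.0, 0.0, 0.0]
```

```bash
python3 -m creep '[0,0,-0.03,0,0,0, 0,0,-0.08,0,0,0, 0,0,-0.13,0,0,0, 0,0,-0.144,0,0,0, 0,0,-0.144,0,0,0]'|head -2; python3 -m creep '[-0.05,0.025,0,0,0,0.06, -0.1,0.05,0,0,0,0.12, -0.15,0.077,0,0,0,0.2, -0.2,0.103,0,0,0,0.27, -0.22,0.1136,0,0,0,0.293]'|head -2; python3 -m creep '[-0.05,0.025,0,0,0,0.03, -0.1,0.05,0,0,0,0.06, -0.15,0.075,0.01,0,0,0.09, -0.188,0.0937,0.01,0,0,0.1, -0.188,0.0937,0.01,0,0,0.1, -0.188,0.0937,0.01,0,0,0.1]'|head -2
python3 - <<'E'
from plan import *
st();rows([(.6545,-.0925,.1066,-6)],True)
E
```

```text
time_s: 31.92
ee_pos: [0.4334, 0.3082, 0.1988]
time_s: 32.55
ee_pos: [0.5692, 0.0958, 0.1965]
time_s: 33.3
ee_pos: [0.6509, -0.0913, 0.186]
t 33.3 p [ 0.6509 -0.0913  0.186 ] psi -6.04 F [-0.   1.2 -2.6] M [0.08 0.02 0.  ] gap 38.9 ff 61.5
[-0.0009, 0.0041, 0.0794] [-0.009, -0.002, -0.001]
```

```bash
python3 -m creep '[0,0.001,0.04,0,0,0, 0,0.002,0.074,0,0,0, 0,0.002,0.079,0,0,0, 0,0.002,0.079,0,0,0, 0,0.002,0.079,0,0,0]'>/dev/null
python3 - <<'E'
from plan import *
st();rows([(.6570,-.0705,.1062,-6)],True)
E
```

```text
t 33.92 p [ 0.6555 -0.0924  0.1111] psi -6.0 F [-0.3 -0.8 -2.3] M [-0.05 -0.03  0.04] gap 38.9 ff 61.3
[0.0219, -0.0008, 0.0049] [0.005, 0.0, -0.0]
```

```bash
python3 -m creep '[0,-0.0008,0.0048,0,0,0, 0.01,-0.0008,0.0048,0,0,0, 0.019,-0.0008,0.0048,0,0,0, 0.019,-0.0008,0.0048,0,0,0,0.019,-0.0008,0.0048,0,0,0]' >/dev/null;python3 -c "
from plan import *
st();rows([(.6582,-.06,.1061,-6)],True)"
```

```text
t 34.55 p [ 0.6557 -0.0734  0.1049] psi -6.01 F [ 0.2 -0.7 -2.4] M [0.   0.01 0.01] gap 38.8 ff 61.4
[0.0136, 0.0011, -0.0012] [0.0, 0.001, -0.0]
```

```bash
python3 -m creep '[0,0.001,-0.001,0,0,0, 0.005,0.001,-0.001,0,0,0, 0.01,0.001,-0.001,0,0,0, 0.014,0.001,-0.001,0,0,0,0.014,0.001,-0.001,0,0,0]' >/dev/null;python3 -c "
from plan import *
st()"; python3 -m creep '[0.003,0,0,0,0,0, 0.006,0,0,0,0,0, 0.009,0,0,0,0,0, 0.009,0,0,0,0,0]'>/dev/null; python3 -c "
from plan import *
st()";python3 -m creep '[0.001,0,0,0,0,0, 0.002,0,0,0,0,0, 0.003,0,0,0,0,0]'>/dev/null; python3 -c "
from plan import *
st()"; python3 -m creep '[0.001,0,0,0,0,0, 0.002,0,0,0,0,0,0.003,0,0,0,0,0]'>/dev/null; python3 -c "
from plan import *
st();rows([(.6622,-.022,.1061,-6)],True)"
```

```text
t 35.17 p [ 0.6582 -0.0588  0.1057] psi -5.96 F [ 1.2  0.6 -2.1] M [-0.02  0.02 -0.03] gap 39.0 ff 61.4
t 35.67 p [ 0.6591 -0.0502  0.1058] psi -6.0 F [ 0.1  0.3 -2.3] M [ 0.04 -0.01  0.02] gap 39.0 ff 61.4
t 36.05 p [ 0.6594 -0.0478  0.1058] psi -6.04 F [-0.2  0.1 -2.2] M [0.02 0.   0.02] gap 39.0 ff 61.4
t 36.42 p [ 0.6597 -0.0447  0.1058] psi -6.03 F [ 0.   1.5 -1.8] M [ 0.02 -0.02  0.02] gap 38.8 ff 61.4
[0.0229, 0.0001, -0.0003] [0.0, 0.0, -0.001]
```

```bash
python3 -m creep '[0.004,0,0,0,0,0, 0.008,0,0,0,0,0, 0.012,0,0,0,0,0, 0.016,0,0,0,0,0, 0.02,0,0,0,0,0,0.02,0,0,0,0,0]' >/dev/null;python3 -c "
from plan import *
st()"; python3 -m creep '[0.004,0,0,0,0,0, 0.008,0,0,0,0,0, 0.012,0,0,0,0,0, 0.016,0,0,0,0,0,0.02,0,0,0,0,0,0.02,0,0,0,0,0]'>/dev/null; python3 -c "
from plan import *
st();rows([(.6651,.0044,.1061,-6)],True)"
```

```text
t 37.17 p [ 0.6619 -0.0241  0.1058] psi -5.98 F [ 0.5  0.6 -2.2] M [ 0.   -0.    0.01] gap 39.0 ff 61.4
t 37.92 p [ 0.664  -0.0043  0.1058] psi -5.98 F [ 0.1  0.3 -1.9] M [ 0.04 -0.04 -0.04] gap 38.7 ff 61.4
[0.0087, 0.0002, -0.0003] [-0.0, -0.001, 0.001]
```

```bash
python3 -m creep '[0.003,0,0,0,0,0, 0.006,0,0,0,0,0, 0.009,0,0,0,0,0, 0.009,0,0,0,0,0]' >/dev/null;python3 -c "
from plan import *
st()"; python3 -m creep '[0.002,0,0,0,0,0, 0.004,0,0,0,0,0, 0.004,0,0,0,0,0]'>/dev/null; python3 -c "
from plan import *
st()";python3 -m creep '[0.001,0,0,0,0,0, 0.003,0,0,0,0,0, 0.003,0,0,0,0,0]'>/dev/null; python3 -c "
from plan import *
st()"
```

```text
t 38.42 p [0.6649 0.0046 0.1057] psi -5.99 F [ 0.3 -0.7 -1.7] M [-0.06  0.06 -0.04] gap 39.0 ff 61.4
t 38.8 p [0.6653 0.0082 0.1058] psi -6.01 F [-0.3 -0.6 -2.2] M [ 0.   -0.02  0.03] gap 39.0 ff 61.4
t 39.17 p [0.6653 0.0085 0.1059] psi -6.12 F [ 0.5 -5.5 -1.8] M [-1.07  0.12  0.04] gap 38.8 ff 61.4
```

```bash
python3 -m creep '[-0.002,0,0.001,0,0,0, -0.002,0,0.001,0,0,0, -0.002,0,0.001,0,0,0, -0.002,0,0.001,0,0,0]' 60 |tail -3; python3 -m creep '[0,0,-0.03,0,0,0, 0,0,-0.07,0,0,0, 0,0,-0.11,0,0,0, 0,0,-0.12,0,0,0, 0,0,-0.12,0,0,0]' >/dev/null;python3 - <<'E'
from plan import *
st();rows([(.6418,-.2112,.23,-6),(.6418,-.2112,.152,-6)],True)
from rig import read_camera
import cv2,pickle
d={n:read_camera(n) for n in("top","scene")}
s=d["scene"]["pixels"][...,::-1]
cv2.imwrite("pics/m1.png",cv2.resize(s[240:400,120:380],None,fx=3,fy=3,interpolation=cv2.INTER_CUBIC))
E
```

```text
contact_force: [-0.8, -1.2, -0.1]
finger_gap: 0.697
finger_force: 0.0
t 40.3 p [0.6654 0.0092 0.2251] psi -6.01 F [-0.3 -0.1 -0.3] M [-0.03  0.03  0.03] gap 60.1 ff 0.0
[-0.2217, -0.0004, -0.005] [0.001, -0.001, -0.0]
[0.0, 0.0, 0.078] [0.0, 0.0, 0.0]
```

View pics/m1.png

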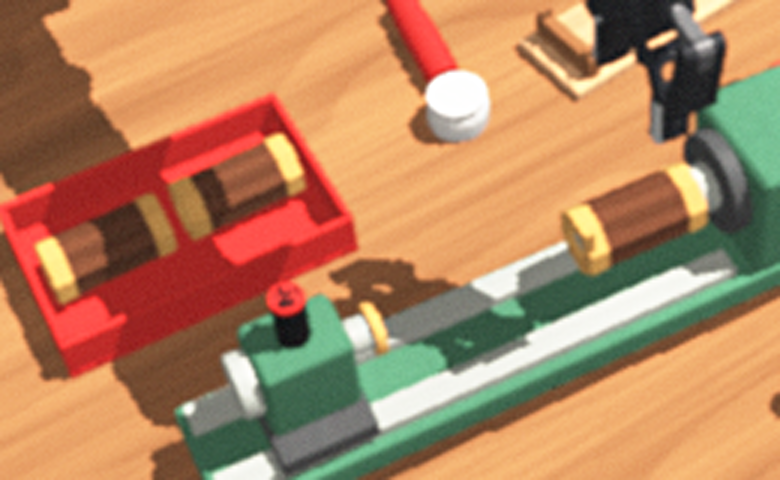

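The picture shows two couplers flat in the tray at (105,250) and (237,185). The third is on the mandrel against the shoulder at (635,218), and the tailstock grip is at (288,315). Next is the tailstock.

```bash
python3 -m creep '[-0.05,0,-0.01,0,0,0, -0.11,0,-0.01,0,0,0, -0.17,0,-0.005,0,0,0, -0.2217,0,-0.005,0,0,0, -0.2217,0,-0.005,0,0,0,-0.2217,0,-0.005,0,0,0]' 60 |head -2; python3 -m creep '[0,0,0.03,0,0,0, 0,0,0.05,0,0,0, 0,0,0.05,0,0,0]' >/dev/null;python3 - <<'E'
from plan import *
st();rows([(.6418,-.2112,.153,-6)],True)
E
```

```text
time_s: 41.15
ee_pos: [0.6415, -0.2108, 0.2281]
t 41.52 p [ 0.6411 -0.2091  0.1773] psi -5.9 F [-0.2 -0.  -0.8] M [-0.04  0.02 -0.  ] gap 60.0 ff 0.0
[-0.0021, 0.0011, 0.0243] [-0.009, -0.003, 0.003]
```

```bash
python3 -m creep '[-0.001,0.001,0.012,0,0,0, -0.001,0.001,0.022,0,0,0, -0.001,0.001,0.022,0,0,0]' >/dev/null; python3 -c "
from plan import *
st()"; python3 -m creep '[0,0,0,0,0,0, 0,0,0,0,0,0, 0,0,0,0,0,0, 0,0,0,0,0,0, 0,0,0,0,0,0]' 8 >/dev/null;python3 - <<'E'
from plan import *
st();rows([(.6555,-.0815,.153,-6)],True)
E
```

```text
t 41.9 p [ 0.6425 -0.2124  0.157 ] psi -6.04 F [ 0.6 -0.2  0.7] M [ 0.05 -0.03  0.01] gap 60.5 ff 0.0
t 42.52 p [ 0.6422 -0.2128  0.1586] psi -6.04 F [-3.   1.   5.6] M [0.2  0.81 0.03] gap 17.9 ff 58.8
[0.132, -0.0005, 0.0056] [-0.002, -0.001, -0.001]
```

```bash
python3 -m creep '[0.01,0,0,0,0,0, 0.025,0,0,0,0,0, 0.04,0,0,0,0,0, 0.055,0,0,0,0,0, 0.07,0,0,0,0,0, 0.085,0,0,0,0,0, 0.1,0,0,0,0,0, 0.1,0,0,0,0,0]' >/dev/null; python3 -c "
from plan import *
st()"; python3 -m creep '[0.008,0,0,0,0,0, 0.016,0,0,0,0,0, 0.022,0,0,0,0,0, 0.022,0,0,0,0,0]' >/dev/null; python3 -c "
from plan import *
st();rows([(.6555,-.0815,.153,-6)],True)"
```

```text
t 43.52 p [ 0.653  -0.1102  0.1585] psi -5.92 F [-4.5  2.3  9.1] M [0.37 1.05 0.03] gap 18.0 ff 59.9
t 44.02 p [ 0.6551 -0.0902  0.1585] psi -5.99 F [-4.6  0.1  8.2] M [-0.03  0.97  0.01] gap 17.9 ff 59.8
[0.0087, -0.0005, 0.0055] [-0.003, -0.002, 0.0]
```

```bash
python3 -m creep '[0.003,0,0,0,0,0, 0.006,0,0,0,0,0, 0.006,0,0,0,0,0]' >/dev/null; python3 -c "
from plan import *
st()"; python3 -m creep '[0.002,0,0,0,0,0, 0.004,0,0,0,0,0, 0.004,0,0,0,0,0]' >/dev/null; python3 -c "
from plan import *
st()";python3 -m creep '[0.002,0,0,0,0,0, 0.004,0,0,0,0,0, 0.004,0,0,0,0,0]' >/dev/null; python3 -c "
from plan import *
st()"
```

```text
t 44.4 p [ 0.6556 -0.085   0.1585] psi -6.03 F [-4.8 -1.   7.9] M [-0.25  0.98 -0.01] gap 18.2 ff 59.7
t 44.77 p [ 0.6557 -0.0841  0.1585] psi -6.1 F [-4.3 -5.1  6.5] M [-1.08  1.08  0.12] gap 18.1 ff 59.4
t 45.15 p [ 0.6557 -0.084   0.1586] psi -6.22 F [ -4.1 -10.8   4.1] M [-2.02  1.04  0.14] gap 18.3 ff 59.2
```

```bash
python3 -m creep '[-0.005,0,0,0,0,0, -0.005,0,0,0,0,0]' >/dev/null; python3 -m creep '[0,0,0,0,0,0, 0,0,0,0,0,0, 0,0,0,0,0,0]' 55 >/dev/null; python3 -m creep '[0,0,-0.03,0,0,0, 0,0,-0.08,0,0,0, 0,0,-0.14,0,0,0, 0,0,-0.16,0,0,0, 0,0,-0.16,0,0,0,0,0,-0.16,0,0,0]' >/dev/null
python3 - <<'E'
from plan import *
from rig import read_camera
import cv2
st()
s=read_camera("scene")["pixels"][...,::-1]
cv2.imwrite("pics/f1.png",cv2.resize(s[230:400,110:450],None,fx=2.35,fy=2.35,interpolation=cv2.INTER_CUBIC))
E
```

```text
t 46.52 p [ 0.6556 -0.0815  0.3157] psi -6.0 F [-0.8  1.1 -0.1] M [ 0.01 -0.01 -0.01] gap 54.9 ff 0.0
```

View pics/f1.png

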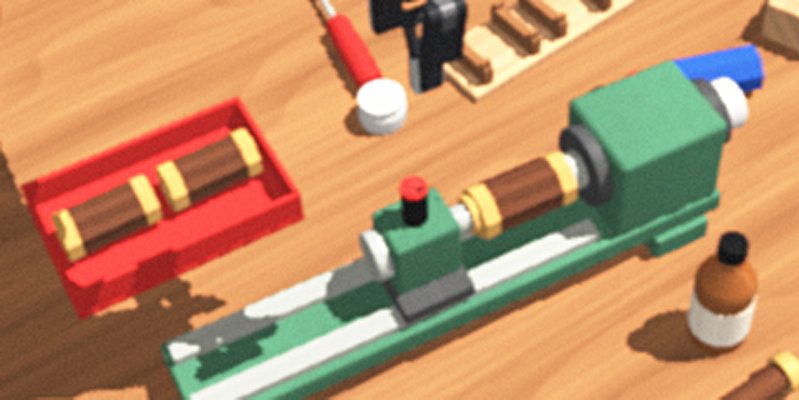

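The picture shows the tailstock closed against the coupler at (470,215), with the coupler at the shoulder near (575,180). Two couplers are in the tray at (108,215) and (210,165), the tin and bottle are standing, and the gripper is clear.

```bash
python3 -c "
from rig import hand_in
print(hand_in())"
```

```text
the job is handed in; nothing more can be done
None
```

I handed the job in at about 46.5 s: the last coupler I tried fits and is on the mandrel against the shoulder, the two tight ones are in the red tray, and the tailstock is closed against the coupler; the hand-in gave no verdict.

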